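# Lock the milling cup onto the sample mill

## Robot

A 6-joint arm with a two-finger parallel gripper is mounted at the origin on a cart in front of the work surface, level with it; the furniture and walls round the work are solid. World frame = base frame: x ahead of the robot, y to its left, z up, the work surface at z = 0. Lengths are in mm, angles in rad, forces in N, time in s.
With the tool pointing down it reaches from about 350 to 975 mm from the base axis. Payload 7.1 kg.
Tool frame: the origin (TCP) lies between the finger pads; the fingertips stand 17 mm ahead of it and the grasp point (between the pads) lies 2 mm behind it; x points along the fingers, z is the direction in which the jaws open and shut, and the axes are right-handed (so a half turn about x gives the same grasp; the last joint's range is limited). The gripper opens to 88 mm and grips with 3 to 60 N. Pads are 20 mm wide; open, the fingers measure 115 mm over their backs; the gripper's body (75 mm by 178 mm) begins 61 mm behind the grasp point.
Start: joints at [1.325, 0.423, 1.63, -0, 1.089, -0.019], TCP at [140.507, 608.985, 239.675] pointing down, gripper open.
Joint ranges: [-3, 3], [-0.9, 2.11], [0.09, 2.58], [-1.31, 4.45], [0.11, 2.69], [-2.54, 2.54]. Speed limits (rad/s): [2.39, 2.39, 3.01, 3.14, 3.14, 3.14].

## Interface

Orientations are given as a unit quaternion [x, y, z, w].
In Python, from workcell import sense, read_camera, camera_model, sign_off, spotter gives the robot as it stands.
- The arm moves only by the tool jog_arm, never from a script. Its argument "rows" is a list of rows, each a list of 7 numbers: the shift along the tool's x, y, z in cm, then the turn, a rotation vector about the tool's x, y, z in degrees, then the closure, from -1 (fully open) to 1 (shut). In form: [[x, y, z, wx, wy, wz, hand], ...]. A call has 1 to 10 rows; each row shifts and turns the commanded pose from where the row before left it, along the tool's axes as they then stand; what a row does not reach is not made up. A row lasts 1/8 s, in which the tool goes at most 62.5 mm and 10.7 degrees, less where a joint would pass 70% of its speed; a pose out of reach is approached as far as the arm can. A call is refused whole if a number of a shift passes 6.25 or a number of a turn 10.7, either way. A call with a gripper value outside its range is refused whole. The fingers move at their own pace and stop on an object; "grip_force" is the grip in N (left out, the last holds). Time passes only in rows, so rows that do not move let the fingers close. It gives the time, the measured TCP pose, the force and the opening at its end, in the units of the state.
- sense(): the state, without advancing time (a new reading comes with each control period).
- read_camera(name): name is "side" or "top" or "wrist"; returns (picture, depth): 400x640x3 uint8, red, green, blue; 400x640 float32, mm along the optical axis (not along the pixel's ray), 0 where there is no reading.
- camera_model(name): a dict with "fx", "fy", "cx", "cy" (pixels), "R" (3x3) and "t" (3): a world point X has camera coordinates R X + t. Camera axes: x right, y down, z forward; pixel columns grow to the right and rows downward; lengths in mm; the calibration is good to about 2 mm. A picture is of the moment at which its call begins: read the wrist's pose just before it. camera_model takes no time and is no camera call; for the wrist camera it gives the pose at the moment of the call.
- sign_off(): hands the job in, once; it reports no verdict.
Trained networks look in the newest picture that a camera, given by its name, has taken for a name from the list of things; names that differ only in an ending like _2 or _b are one class to them, and where a whole thing is asked for, a point or a joint stands for the part that bears it (a point fixed in the world has none). Each returns a list of dicts, best first, with "p" (0 to 1); they miss things now and then, are a little off and sometimes report something else, mostly with a low value. They report only what shows in the picture. A call takes as long as a camera call. They do not tell look-alikes from the thing itself.
- spotter.find_in(target, camera): "xy" ([column, row] in pixels, amid what is visible of it).
- spotter.regions_of(target, camera): "mask" (400x640 bool, what is visible of it) and "xy" ([column, row] in pixels, amid what is visible of it).
The state is a dict: "time": time; "qpos": joint angles; "joint_velocities": joint speeds; "tau": joint torques, N m; "position": TCP position; "tcp_rot": TCP orientation; "force": force on the tool from outside, world axes, zero at the start; "ft_torque": the same for the moment, N m; "grip_width": opening from 0.0 (shut) to 1.0 (fully open).
Only numpy, scipy, OpenCV 4.12 (cv2) and the standard library are available. Lean on these libraries where they do the work, as an engineer would, in place of code of your own. Each camera call takes 0.05 s, during which the arm holds its last target.

## Task

Get the sample mill ready to run: set the closed steel milling cup into the collar on top of the mill, keeping it upright, push it down gently against the spring with its two studs in the entry slots, and twist it clockwise a quarter turn until it clicks up into its locked position, then let go. The collar may be clamped askew on the mill, so feel for the slots; never force the cup (a firm hand, under 50 N), and leave the other things on the bench where they are.

Things in the scene. Friction and masses are not known exactly. Their poses are not given: they have to be found in the camera images.
- cup_grip (a point): Centre of the black six-sided grip on the lid of the loose milling cup: hexagonal prism 36 mm over flats, 44 mm high; pairs of flats face along the cup's x axis and at 60 and 120 degrees to it. On the cup's axis, 96 mm above the cup's underside (cup 118 mm tall). The lid under it, 60 mm across, tops out 22 mm below this point. z up; a half turn about z changes nothing.
- socket (a point): Centre of the mouth of the mill's collar (aluminium ring, 86 mm outside, 60 mm bore), level with its rim, 116 mm above the bench; z up, x to the back of the mill. Two entry slots 10.4 mm wide, by red dots, open opposite each other roughly toward +x and -x, but the collar is clamped up to 40 degrees off to either side, which is not measured: see or feel it.
- mill: Sample mill, 150 x 134 mm, fixed; origin under the collar's axis, axes as socket. Held down with its studs under the ledge, the cup turns clockwise seen from above (only so) 79 degrees to the middle of the locking pockets, with 6 degrees of play to a solid stop. Let go there, the spring lifts it 3 mm into the pockets: locked, underside 21.5 mm below the rim.
- cup: Steel milling cup with lid, 0.18 to 0.28 kg, upright on the bench; origin at the centre of its underside, axes as cup_grip. Body 56 mm across, bottom edge chamfered 5 mm. Two round studs, 7 mm thick, stand out along +x and -x to 36 mm from the axis, centred 14 mm above the underside; a red dot on the lid over each.
- weigh_boats: Stack of white weighing boats, 63 x 63 x 28 mm, standing on the bench beyond the cup; leave alone. Origin at the centre of its underside.
- sample_pot_2: White sample pot with an orange band, 54 mm across, 68 mm tall, left of the cup; leave alone. Origin at the centre of its underside.
- sample_pot_4: White sample pot with a green band, 54 mm across, 68 mm tall, right of the mill; leave alone. Origin at the centre of its underside.
- marker_black: Black and white marker pen, 138 mm long, 17 mm thick, lying near the front edge of the bench; leave alone. Origin at the middle of its length, at its underside; it lies along its y axis.
- seat_face (a point): Middle of the sprung seat in the bore, at rest, 17 mm under the rim. Studs off the slots rest on the rim, cup underside 10.5 mm below it; over the slots the cup drops on to this seat. The seat resists with 4.5 N at first, 1.5 N more per mm, and stops hard after 10.5 mm. From 7.5 mm (underside 24.5 mm below the rim, 16 N less the cup's weight) the studs are under the ledge.
Mind the look-alikes: they are no part of the job. Leave any pink look-alike of the cup alone.

How it is judged:
By the outcome, as a careful person would: the job done as asked, in the order asked, and still so for the second after the job is handed in, with the robot touching nothing.
It also fails if it takes over 72 s, if anything falls off the work surface, if the arm or the gripper's body presses on something with over 40 N, if the wrist force passes 120 N, or if a joint passes its speed limit or range.

## Working session

There is one attempt and no reset: what is moved stays moved. The work goes in short steps, Python scripts to look and compute and a tool call to move; the robot and the scene stay as the last step left them, time stands still between calls to the robot, and variables do not carry over. Pictures are saved under pics/ and viewed, and the job is handed in when it is done.

Besides the shell and the picture viewer there is one more tool, called after "Emit:" as name(argument=value, ...) on one line, values as JSON. jog_arm: Moves the arm, as the interface text tells. Its arguments: {"type":"object","properties":{"rows":{"type":"array","items":{"type":"array","items":{"type":"number"}}},"grip_force":{"type":"number"}},"required":["rows"]}

```bash
mkdir -p pics; ls
python3 - <<'E'
from workcell import *
import cv2,numpy as np
s=sense();print(s)
for n in ["side","top","wrist"]:
    im,d=read_camera(n);cv2.imwrite(f"pics/{n}0.png",im[:,:,::-1]);np.save(f"pics/{n}0.npy",d);m=camera_model(n);print(n,m)
    for t in ["cup","cup_grip","mill","socket"]:
        try:print(t,[(r["xy"],round(r["p"],2)) for r in spotter.find_in(t,n)])
        except Exception as e:print(t,e)
E
```

```text
pics
{'time': 0.0, 'qpos': array([ 1.32500451e+00,  4.23833312e-01,  1.63064339e+00, -8.59997687e-06,
        1.08859389e+00, -1.90131546e-02]), 'joint_velocities': array([-0.00054164, -0.00139151,  0.00119525, -0.00025056, -0.00137635,
       -0.00054109]), 'tau': array([ 1.20766625e-03, -5.44623685e+01, -2.73671722e+01,  6.44246070e-02,
        2.26388482e-02, -1.23267059e-04]), 'position': array([140.38741115, 608.51200466, 238.92468742]), 'tcp_rot': array([-0.4405365 ,  0.55377478,  0.43989727,  0.55294799]), 'force': array([ 1.01224695,  0.85750365, -0.15698096]), 'ft_torque': array([0.005985  , 0.00648718, 0.0238515 ]), 'grip_width': 0.9999793551741737}
side {'fx': 379.43226919491826, 'fy': 379.43226919491826, 'cx': 320.4976025929925, 'cy': 195.80119404439316, 'R': array([[-0.99888168,  0.04575494, -0.01191105],
       [ 0.0361644 ,  0.57712372, -0.81585559],
       [-0.03045528, -0.81537396, -0.57813301]]), 't': array([ 559.60871734,   72.32323127, 1322.45344334])}
cup [([307.4, 317.7], 0.86), ([351.8, 189.2], 0.79), ([328.0, 276.3], 0.67), ([364.0, 248.9], 0.64)]
cup_grip [([
[... 408 characters left out ...]
]]), 't': array([ -19.49348589,  543.13482958, 1476.05463034])}
cup [([195.9, 182.3], 0.71), ([256.1, 227.9], 0.65), ([332.4, 226.3], 0.64), ([234.5, 198.1], 0.54)]
cup_grip [([198.2, 180.1], 0.85), ([232.0, 198.6], 0.79), ([256.3, 226.5], 0.7)]
mill [([378.5, 194.2], 0.94)]
socket [([376.0, 195.7], 0.94)]
wrist {'fx': 287.33552135389664, 'fy': 287.33552135389664, 'cx': 316.66473476365053, 'cy': 202.1986055803452, 'R': array([[ 2.24327519e-01,  9.74513650e-01, -5.56658683e-04],
       [ 9.32669943e-01, -2.14529678e-01,  2.90006541e-01],
       [ 2.82495913e-01, -6.55756266e-02, -9.57024501e-01]]), 't': array([-624.13518229,  -36.78541534,  391.40722769])}
cup []
cup_grip []
mill []
socket []
```

View pics/side0.png

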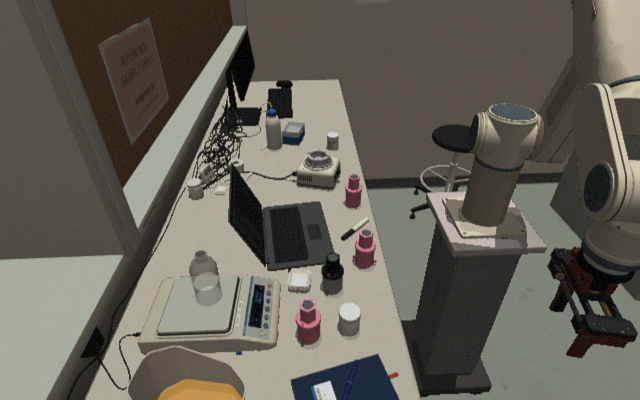

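View pics/top0.png

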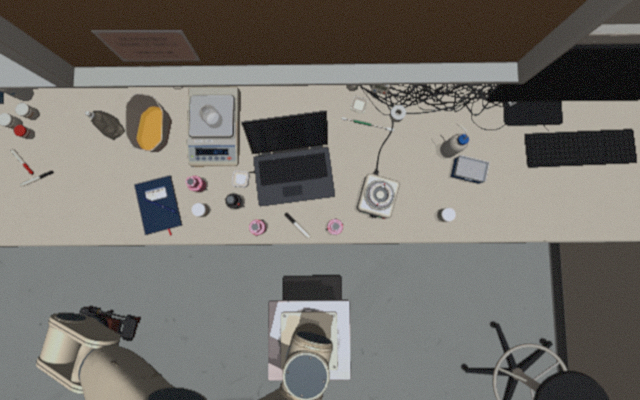

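Run:
```python
import cv2
a=cv2.imread("pics/side0.png")[130:350,240:440];cv2.imwrite("pics/s_c.png",cv2.resize(a,(545,600),interpolation=cv2.INTER_CUBIC))
a=cv2.imread("pics/top0.png")[140:260,170:410];cv2.imwrite("pics/t_c.png",cv2.resize(a,(800,400),interpolation=cv2.INTER_CUBIC))
```

```text
(no output)
```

View pics/s_c.png

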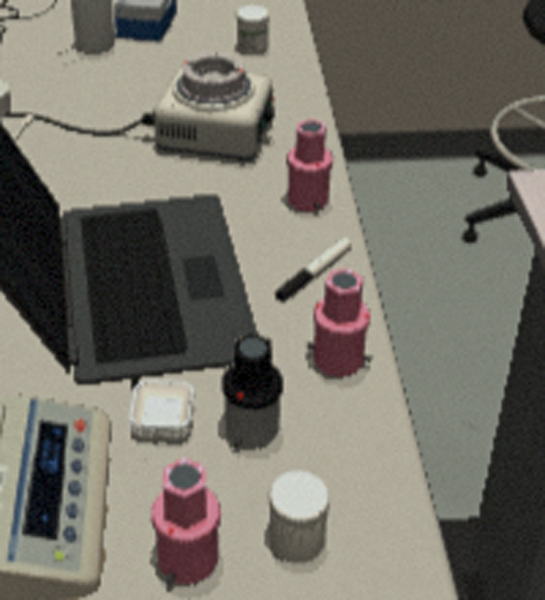

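View pics/t_c.png

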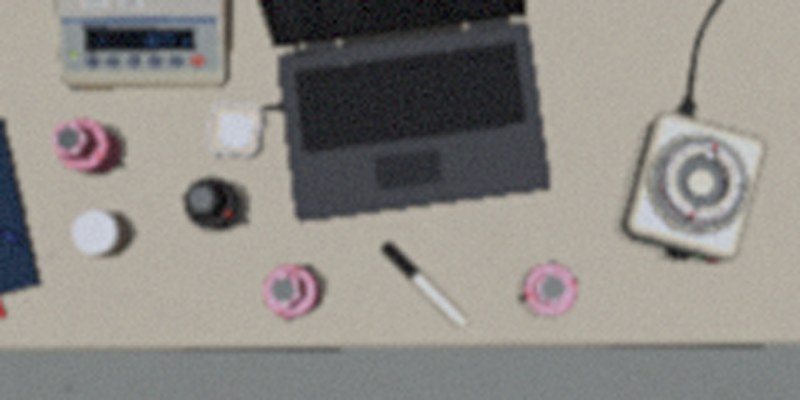

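Candidates for the cup: the black/steel one at top (233,200) / side (332,268), and pink look-alikes at top (195,183), (257,227) and (334,226). I choose the black/steel one. The mill is at top (378,195), with its red dots at about (384,185) and (377,205).

```bash
cat > h.py <<'E'
from workcell import *
import cv2,numpy as np
from scipy.spatial.transform import Rotation as Ro
def cloud(d,m):
    v,u=np.mgrid[:400,:640]
    P=np.stack([(u-m["cx"])/m["fx"]*d,(v-m["cy"])/m["fy"]*d,d],-1)
    return (P-np.array(m["t"]))@np.array(m["R"])
def atz(uv,z,m):
    R=np.array(m["R"]);c=-R.T@m["t"];r=R.T@np.array([(uv[0]-m["cx"])/m["fx"],(uv[1]-m["cy"])/m["fy"],1]);return c+r*(z-c[2])/r[2]
E
python3 - <<'E'
from h import *
for n,box,mb in [("top",(215,250,185,215),(355,405,170,220)),("side",(315,350,245,300),(295,345,145,190))]:
    d=np.load(f"pics/{n}0.npy");m=camera_model(n);C=cloud(d,m)
    for b in (box,mb):
        c=C[b[2]:b[3],b[0]:b[1]].reshape(-1,3);c=c[(c[:,2]>20)&(c[:,2]<200)]
        print(n,np.percentile(c[:,2],[5,50,95,99]))
        for lo,hi in ((60,85),(85,105),(105,130)):
            q=c[(c[:,2]>lo)&(c[:,2]<hi)]
            if len(q)>3:print(lo,hi,len(q),q.mean(0),q.min(0),q.max(0))
m=camera_model("top")
print(atz((231,198.5),118,m),atz((170+230*.3,140+213*.3),74,m))
print("reddots",atz((170+714*.3,140+149*.3),116,m),atz((170+692*.3,140+214*.3),116,m))
s=sense();R=Ro.from_quat(s["tcp_rot"]).as_matrix();print(R)
m=camera_model("wrist");print("cam in tool",R.T@(-np.array(m["R"]).T@m["t"]-s["position"]),np.array(m["R"])@R)
E
```

```text
top [ 24.80896117  77.45545526 120.98969202 123.90879361]
60 85 93 [536.94590422 282.1377479   73.1675581 ] [513.38121963 262.43690016  60.1279076 ] [569.10638633 321.25247923  83.64123483]
85 105 16 [533.2045791  283.00025487  95.69221714] [522.85344017 272.8427908   85.12597877] [557.62940725 301.72362504 102.95667266]
105 130 88 [541.7736951  290.60467607 117.15423865] [525.01502544 270.22155213 105.21602623] [559.72567018 309.01577303 124.90357654]
top [ 54.30665629  80.06748878 115.06436021 117.84440638]
60 85 836 [ 551.61343595 -264.24499084   75.50499259] [ 470.4815162  -346.62396366   60.35156344] [ 642.37076363 -187.4264235    84.99794315]
85 105 281 [ 555.99898528 -267.29035776   90.4551888 ] [ 503.91606448 -330.41546738   85.0144308 ] [ 610.90076061 -215.50853169  104.92461677]
105 130 214 [ 555.98483277 -268.4686129   113.70627889] [ 513.24699912 -309.86521124  105.5873654 ] [ 599.50712185 -226.90670872  123.65858222]
side [ 24.6729606   75.08162314 120.03415193 121.16607253]
60 85 218 [541.92661283 302.43079735  73.91294171] [510.75265515 266.54161743  61.47728533] [571.
[... 633 characters left out ...]
 104.84062005]
105 130 202 [ 556.14594108 -266.72231894  113.97130863] [ 514.31908607 -317.8227671   105.13786047] [ 598.7896291  -228.22437124  120.63632541]
[542.10896685 286.5133882  118.        ] [525.5652986  265.70502599  74.        ]
reddots [ 588.58157686 -284.53873715  116.        ] [ 515.90217011 -258.20710608  116.        ]
[[-2.07530898e-05 -9.74378937e-01  2.24912622e-01]
 [ 1.55170597e-05  2.24912621e-01  9.74378937e-01]
 [-1.00000000e+00  2.37113562e-05  1.04518643e-05]]
cam in tool [-145.24533895   78.62461537   -0.66140632] [[ 5.13224508e-04  6.00420152e-04  9.99999688e-01]
 [-2.90029985e-01 -9.57017285e-01  7.23463186e-04]
 [ 9.57017421e-01 -2.90030266e-01 -3.17024878e-04]]
```

```bash
cat >> h.py <<'E'
def yaw(q):
    z=Ro.from_quat(q).as_matrix()[:,2];return np.degrees(np.arctan2(z[1],z[0]))
def plan(p1,y1,hand=-1,n=None,p0=None,y0=None):
    s=sense();p0=np.array(s["position"] if p0 is None else p0);y0=yaw(s["tcp_rot"]) if y0 is None else y0
    d=np.array(p1)-p0;dy=y1-y0
    n=n or int(max(np.ceil(np.linalg.norm(d)/58),np.ceil(abs(dy)/10.5),1))
    rows=[]
    for i in range(n):
        a=np.radians(y0+dy*i/n);e=d/n/10
        rows.append([round(-e[2],2),round(-e[0]*np.sin(a)+e[1]*np.cos(a),2),round(e[0]*np.cos(a)+e[1]*np.sin(a),2),round(-dy/n,2),0,0,hand])
    print("yaw0",y0,"n",n);print(rows)
def st():
    s=sense();print("t",round(s["time"],2),"p",np.round(s["position"],1),"yaw",round(yaw(s["tcp_rot"]),2),"x",np.round(Ro.from_quat(s["tcp_rot"]).as_matrix()[:,0],3),"F",np.round(s["force"],1),"g",round(s["grip_width"],3),"q",np.round(s["qpos"],2))
E
python3 -c "
from h import *
plan([541,291,270],118,n=10)"
```

```text
yaw0 77.00225994158204 n 10
[[np.float64(-0.3), np.float64(-4.62), np.float64(-2.2), np.float64(-4.1), 0, 0, -1], [np.float64(-0.3), np.float64(-4.45), np.float64(-2.52), np.float64(-4.1), 0, 0, -1], [np.float64(-0.3), np.float64(-4.26), np.float64(-2.83), np.float64(-4.1), 0, 0, -1], [np.float64(-0.3), np.float64(-4.04), np.float64(-3.13), np.float64(-4.1), 0, 0, -1], [np.float64(-0.3), np.float64(-3.81), np.float64(-3.41), np.float64(-4.1), 0, 0, -1], [np.float64(-0.3), np.float64(-3.56), np.float64(-3.68), np.float64(-4.1), 0, 0, -1], [np.float64(-0.3), np.float64(-3.28), np.float64(-3.92), np.float64(-4.1), 0, 0, -1], [np.float64(-0.3), np.float64(-3.0), np.float64(-4.14), np.float64(-4.1), 0, 0, -1], [np.float64(-0.3), np.float64(-2.69), np.float64(-4.35), np.float64(-4.1), 0, 0, -1], [np.float64(-0.3), np.float64(-2.37), np.float64(-4.53), np.float64(-4.1), 0, 0, -1]]
```

Emit:
jog_arm(rows=[[-0.3,-4.6,-2.2,-4.1,0,0,-1],[-0.3,-4.45,-2.5,-4.1,0,0,-1],[-0.3,-4.25,-2.8,-4.1,0,0,-1],[-0.3,-4.05,-3.1,-4.1,0,0,-1],[-0.3,-3.8,-3.4,-4.1,0,0,-1],[-0.3,-3.55,-3.7,-4.1,0,0,-1],[-0.3,-3.3,-3.9,-4.1,0,0,-1],[-0.3,-3.0,-4.15,-4.1,0,0,-1],[-0.3,-2.7,-4.35,-4.1,0,0,-1],[-0.3,-2.4,-4.5,-4.1,0,0,-1]])

```text
time: 2.0
position: [542.4, 291.2, 270.0]
tcp_rot: [0.607, -0.363, -0.606, -0.364]
force: [0.6, -0.1, -0.2]
grip_width: 1.0
```

Emit:
jog_arm(rows=[[0,0,0,0,0,0,-1],[0,0,0,0,0,0,-1]])

```text
time: 2.25
position: [540.7, 292.4, 269.4]
tcp_rot: [-0.606, 0.365, 0.606, 0.364]
force: [-0.2, -1.0, 0.1]
grip_width: 0.999
```

Run:
```python
from h import *
st();m=camera_model("wrist")
im,d=read_camera("wrist");cv2.imwrite("pics/w1.png",im[:,:,::-1]);np.save("pics/w1.npy",d);np.savez("pics/w1m.npz",**m)
R=np.array(m["R"]);p=R@np.array([541,291,118])+m["t"];print("pred px",p[:2]/p[2]*m["fx"]+[m["cx"],m["cy"]])
for r in spotter.find_in("cup_grip","wrist"):print(r)
```

```text
t 2.25 p [540.7 292.4 269.4] yaw 117.93 x [-0.001 -0.    -1.   ] F [-0.2 -1.   0.1] g 0.999 q [ 0.48  0.38  1.63  0.    1.14 -1.58]
pred px [316.6146401  192.58494828]
{'xy': [311.5, 183.2], 'p': 0.87}
{'xy': [379.6, 273.4], 'p': 0.87}
{'xy': [277.8, 59.3], 'p': 0.59}
{'xy': [181.5, 33.8], 'p': 0.52}
```

View pics/w1.png

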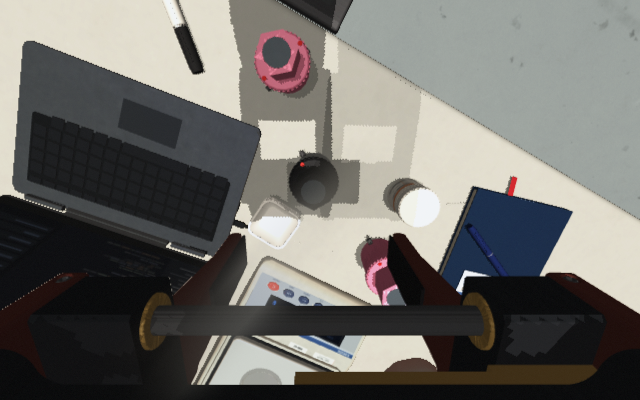

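Run:
```python
from h import *
im=cv2.imread("pics/w1.png");d=np.load("pics/w1.npy");m=dict(np.load("pics/w1m.npz"))
C=cloud(d,m);b=C[130:230,265:365].reshape(-1,3)
q=b[(b[:,2]>108)&(b[:,2]<130)];print(len(q),q.mean(0),q.min(0),q.max(0))
(c,wh,a)=cv2.minAreaRect(q[:,:2].astype(np.float32));print("rect",c,wh,a)
l=b[(b[:,2]>66)&(b[:,2]<82)];print("lid",len(l),l.mean(0));print("lidcirc",cv2.minEnclosingCircle(l[:,:2].astype(np.float32)))
hsv=cv2.cvtColor(im,cv2.COLOR_BGR2HSV);rm=((hsv[...,0]<10)|(hsv[...,0]>170))&(hsv[...,1]>130)&(hsv[...,2]>80);rm[:145]=0;rm[230:]=0;rm[:,:280]=0;rm[:,350:]=0
ys,xs=np.nonzero(rm);print("red",len(xs),xs.mean(),ys.mean(),C[ys,xs].mean(0),atz((xs.mean(),ys.mean()),74,m))
c=im[140:225,270:355].astype(float);c=255*(np.clip(c/120,0,1))**.6
cv2.imwrite("pics/w1c.png",cv2.resize(c.astype(np.uint8),(595,595),interpolation=cv2.INTER_CUBIC))
```

```text
1012 [541.13743765 286.33311606 118.1042626 ] [523.88815533 266.19380506 108.21137854] [560.29296087 307.30120022 120.60288018]
rect (541.7630615234375, 287.1359558105469) (36.39153289794922, 40.45191192626953) 59.06157302856445
lid 828 [531.57518177 282.1100197   73.89398072]
lidcirc ((542.0204467773438, 286.93438720703125), 30.713600158691406)
red 20 301.9 164.05 [528.21154833 264.46347139  75.77181041] [528.50992451 264.51852868  74.        ]
```

View pics/w1c.png

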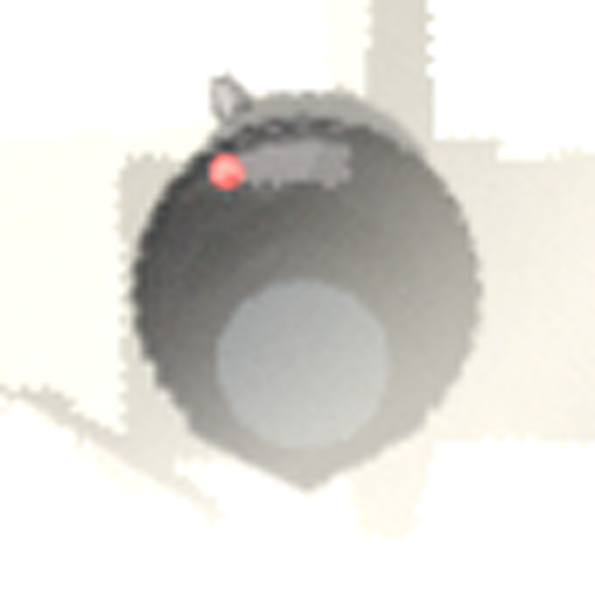

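Run:
```python
from h import *
st()
plan([541.8,287,97],119.1,n=6)
```

```text
t 2.35 p [540.2 293.1 269.5] yaw 118.05 x [-0.001 -0.    -1.   ] F [ 0.6 -0.4 -1.2] g 0.999 q [ 0.48  0.38  1.63  0.    1.14 -1.58]
yaw0 118.04612438593433 n 6
[[np.float64(2.88), np.float64(0.02), np.float64(-0.1), np.float64(-0.18), 0, 0, -1], [np.float64(2.88), np.float64(0.02), np.float64(-0.1), np.float64(-0.18), 0, 0, -1], [np.float64(2.88), np.float64(0.02), np.float64(-0.1), np.float64(-0.18), 0, 0, -1], [np.float64(2.88), np.float64(0.02), np.float64(-0.1), np.float64(-0.18), 0, 0, -1], [np.float64(2.88), np.float64(0.02), np.float64(-0.1), np.float64(-0.18), 0, 0, -1], [np.float64(2.88), np.float64(0.03), np.float64(-0.1), np.float64(-0.18), 0, 0, -1]]
```

Emit:
jog_arm(rows=[[3,0,-0.2,-0.4,0,0,-1],[3,0,-0.2,-0.4,0,0,-1],[3,0.1,-0.2,-0.3,0,0,-1],[3,0,0,0,0,0,-1],[2,0,0,0,0,0,-1],[0,0,0,0,0,0,-1]])

```text
time: 3.1
position: [541.9, 286.8, 128.4]
tcp_rot: [-0.609, 0.359, 0.61, 0.357]
force: [0.6, 0.1, -0.1]
grip_width: 1.0
```

Run:
```python
from h import *
st();m=camera_model("wrist")
im,d=read_camera("wrist");cv2.imwrite("pics/w2.png",im[:,:,::-1])
st()
```

```text
t 3.1 p [541.9 286.8 128.4] yaw 119.16 x [-0.003 -0.001 -1.   ] F [ 0.6  0.1 -0.1] g 1.0 q [ 0.47  0.55  1.72  0.    0.87 -1.61]
t 3.15 p [542.8 287.1 129.6] yaw 119.15 x [-0.001 -0.    -1.   ] F [-0.7  1.1  0.1] g 1.002 q [ 0.47  0.55  1.72  0.    0.87 -1.61]
```

View pics/w2.png

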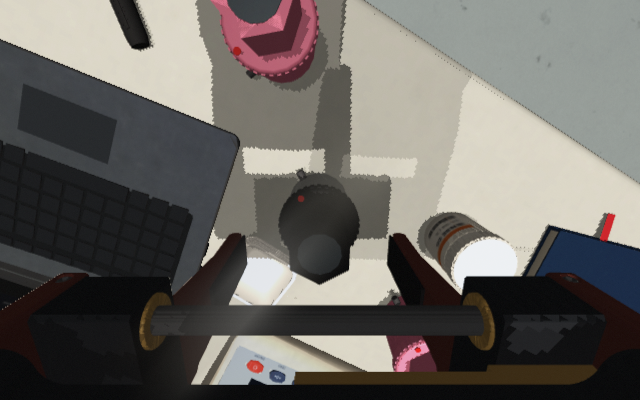

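The black grip at (320,255) sits midway between the fingers (243–390) and no look-alike is near them. I go down the rest and close.

Emit:
jog_arm(rows=[[1.6,0,0,0,0,0,-1],[1.6,0,0,0,0,0,-1],[0,0,0,0,0,0,0.2],[0,0,0,0,0,0,1],[0,0,0,0,0,0,1],[0,0,0,0,0,0,1],[0,0,0,0,0,0,1],[0,0,0,0,0,0,1]], grip_force=45)

```text
time: 4.15
position: [543.2, 286.7, 97.8]
tcp_rot: [0.61, -0.358, -0.61, -0.358]
force: [0.2, -0.1, 1.4]
grip_width: 0.408
```

Run:
```python
from h import *
st()
im,d=read_camera("wrist");cv2.imwrite("pics/w3.png",im[:,:,::-1])
st()
```

```text
t 4.15 p [543.2 286.7  97.8] yaw 119.1 x [ 0.  0. -1.] F [ 0.2 -0.1  1.4] g 0.408 q [ 0.47  0.59  1.73  0.    0.81 -1.61]
t 4.2 p [543.2 286.7  97.8] yaw 119.1 x [ 0.  0. -1.] F [-0.4  1.3  0.3] g 0.404 q [ 0.47  0.59  1.73  0.    0.81 -1.61]
```

View pics/w3.png

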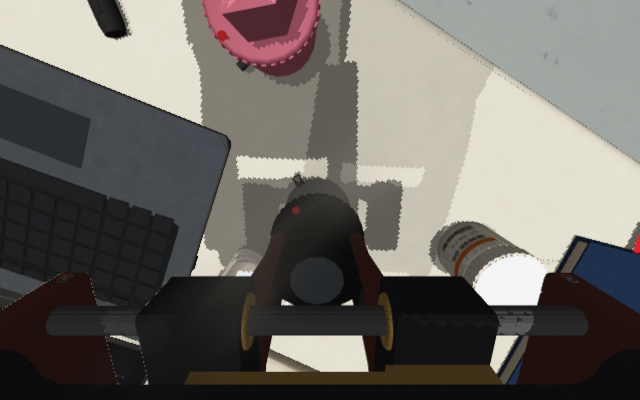

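Emit:
jog_arm(rows=[[-1.5,0,0,0,0,0,1],[-4.5,0,0,0,0,0,1],[-6,0,0,0,0,0,1],[-6,0,0,0,0,0,1]])

```text
time: 4.7
position: [542.7, 286.3, 280.1]
tcp_rot: [-0.61, 0.358, 0.61, 0.358]
force: [1.3, 0.0, -1.9]
grip_width: 0.405
```

Run:
```python
from h import *
st()
plan([614,-337,278],40,hand=1,n=13,p0=[543,287,278],y0=119.1)
```

```text
t 4.7 p [542.7 286.3 280.1] yaw 119.1 x [-0. -0. -1.] F [ 1.3  0.  -1.9] g 0.405 q [ 0.47  0.36  1.62 -0.    1.16 -1.61]
yaw0 119.1 n 13
[[np.float64(-0.0), np.float64(1.86), np.float64(-4.46), 6.08, 0, 0, 1], [np.float64(-0.0), np.float64(1.37), np.float64(-4.63), 6.08, 0, 0, 1], [np.float64(-0.0), np.float64(0.88), np.float64(-4.75), 6.08, 0, 0, 1], [np.float64(-0.0), np.float64(0.37), np.float64(-4.82), 6.08, 0, 0, 1], [np.float64(-0.0), np.float64(-0.15), np.float64(-4.83), 6.08, 0, 0, 1], [np.float64(-0.0), np.float64(-0.66), np.float64(-4.79), 6.08, 0, 0, 1], [np.float64(-0.0), np.float64(-1.16), np.float64(-4.69), 6.08, 0, 0, 1], [np.float64(-0.0), np.float64(-1.65), np.float64(-4.54), 6.08, 0, 0, 1], [np.float64(-0.0), np.float64(-2.12), np.float64(-4.34), 6.08, 0, 0, 1], [np.float64(-0.0), np.float64(-2.57), np.float64(-4.09), 6.08, 0, 0, 1], [np.float64(-0.0), np.float64(-2.99), np.float64(-3.79), 6.08, 0, 0, 1], [np.float64(-0.0), np.float64(-3.38), np.float64(-3.46), 6.08, 0, 0, 1], [np.float64(-0.0), np.float64(-3.72), np.float64(-3.08), 6.08, 0, 0, 1]]
```

Emit:
jog_arm(rows=[[0,1.86,-4.46,6.1,0,0,1],[0,1.37,-4.63,6.1,0,0,1],[0,0.88,-4.75,6.1,0,0,1],[0,0.37,-4.82,6.1,0,0,1],[0,-0.15,-4.83,6.1,0,0,1],[0,-0.66,-4.8,6.1,0,0,1],[0,-1.16,-4.7,6.1,0,0,1]])

```text
time: 5.58
position: [580.9, -51.3, 278.5]
tcp_rot: [-0.436, 0.556, 0.436, 0.557]
force: [0.7, -0.4, -2.3]
grip_width: 0.408
```

Emit:
jog_arm(rows=[[0,-1.65,-4.54,6.1,0,0,1],[0,-2.12,-4.34,6.1,0,0,1],[0,-2.57,-4.09,6.1,0,0,1],[0,-3.0,-3.8,6.1,0,0,1],[0,-3.4,-3.46,6.0,0,0,1],[0,-3.72,-3.08,6.0,0,0,1],[0,0,0,0,0,0,1],[0,0,0,0,0,0,1]])

```text
time: 6.58
position: [613.0, -337.6, 277.8]
tcp_rot: [-0.242, 0.665, 0.242, 0.664]
force: [-0.1, 0.6, -2.1]
grip_width: 0.408
```

Run:
```python
from h import *
st();m=camera_model("wrist")
im,d=read_camera("wrist");cv2.imwrite("pics/w4.png",im[:,:,::-1]);np.save("pics/w4.npy",d);np.savez("pics/w4m.npz",**m)
```

```text
t 6.58 p [ 613.  -337.6  277.8] yaw 40.02 x [-0.001  0.001 -1.   ] F [-0.1  0.6 -2.1] g 0.408 q [-0.52  0.5   1.42  0.    1.23 -1.22]
```

View pics/w4.png

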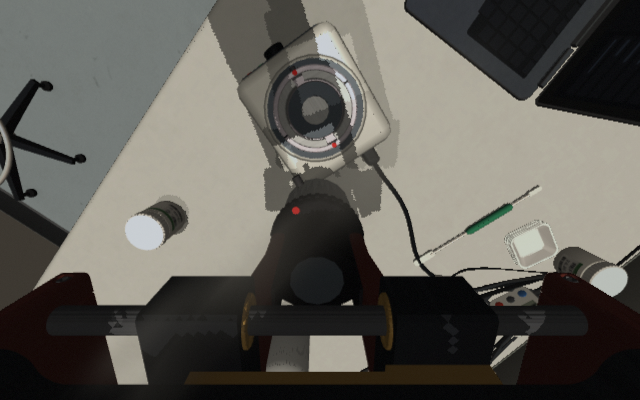

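Run:
```python
from h import *
im=cv2.imread("pics/w4.png");d=np.load("pics/w4.npy");m=dict(np.load("pics/w4m.npz"))
C=cloud(d,m);b=C[40:175,245:385].reshape(-1,3)
q=b[(b[:,2]>112)&(b[:,2]<120)];print(len(q),q.mean(0),q.min(0),q.max(0));c,r=cv2.minEnclosingCircle(q[:,:2].astype(np.float32));print(c,r)
# radial-histogram circle fit: lsq outer boundary
from scipy.optimize import least_squares
h=cv2.convexHull(q[:,:2].astype(np.float32))[:,0]
f=least_squares(lambda p:np.hypot(h[:,0]-p[0],h[:,1]-p[1])-p[2],[c[0],c[1],43],loss="soft_l1");print("hull",f.x)
hsv=cv2.cvtColor(im,cv2.COLOR_BGR2HSV);rm=(((hsv[...,0]<10)|(hsv[...,0]>170))&(hsv[...,1]>110)&(hsv[...,2]>70)).astype(np.uint8);rm[:45]=0;rm[175:]=0;rm[:,:250]=0;rm[:,385:]=0
n,L,S,ce=cv2.connectedComponentsWithStats(rm);pts=[]
for i in range(1,n):
    if S[i,4]>3:
        p=atz(ce[i],116,m);v=p[:2]-f.x[:2];print(ce[i],S[i,4],p,"r",np.hypot(*v),"ang",np.degrees(np.arctan2(v[1],v[0])),C[L==i].mean(0))
cv2.imwrite("pics/w4c.png",cv2.resize(im[40:180,240:400],(686,600),interpolation=cv2.INTER_CUBIC))
# unwrap the rim
R=np.array(m["R"]);A=np.radians(np.arange(0,360,.5));rr=np.arange(25,48,.5)
P=np.stack([f.x[0]+rr[:,None]*np.cos(A),f.x[1]+rr[:,None]*np.sin(A),np.full((len(rr),len(A)),116.)],-1)@R.T+m["t"]
uv=P[...,:2]/P[...,2:]*m["fx"]+[m["cx"],m["cy"]]
U=cv2.remap(im,uv[...,0].astype(np.float32),uv[...,1].astype(np.float32),cv2.INTER_LINEAR)
Z=cv2.remap(C[...,2].astype(np.float32),uv[...,0].astype(np.float32),uv[...,1].astype(np.float32),cv2.INTER_NEAREST)
Zc=cv2.applyColorMap(np.clip((Z-85)*7,0,255).astype(np.uint8),cv2.COLORMAP_JET)
cv2.imwrite("pics/w4u.png",cv2.resize(np.vstack([U,Zc]),(720,460),interpolation=cv2.INTER_NEAREST))
```

```text
2938 [ 555.96770154 -273.37344105  116.09980094] [ 513.1843612  -317.94058991  112.09552434] [ 600.41044261 -232.22677332  119.00367851]
(555.7897338867188, -274.60565185546875) 44.720577239990234
hull [ 557.2898358  -274.89144515   43.00096352]
[294.125       72.33333333] 24 [ 519.70068342 -260.93160956  116.        ] r 40.0976481397093 ang 159.6260422920957 [ 519.79493025 -260.96883541  116.66387744]
[333.71428571 144.76190476] 21 [ 595.49197144 -288.78781682  116.        ] r 40.65110470029808 ang -19.989313543285487 [ 595.59410186 -288.82279863  115.16883788]
```

View pics/w4c.png

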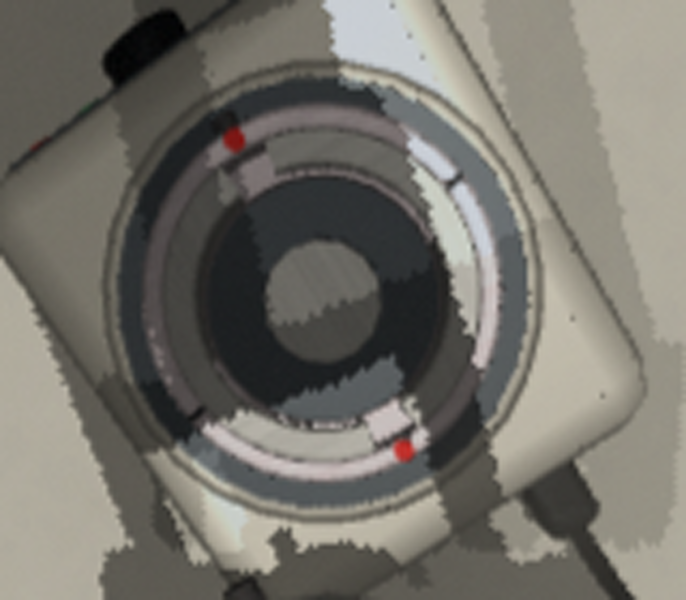

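View pics/w4u.png

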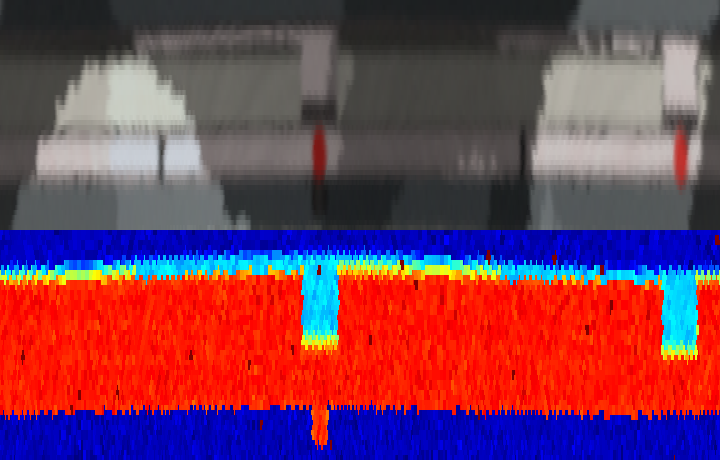

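Run:
```python
from h import *
im=cv2.imread("pics/w4.png");d=np.load("pics/w4.npy");m=dict(np.load("pics/w4m.npz"))
C=cloud(d,m)
c=im[160:310,240:400].astype(float);c=255*(np.clip(c/110,0,1))**.6
cv2.imwrite("pics/w4g.png",cv2.resize(c.astype(np.uint8),(640,600),interpolation=cv2.INTER_CUBIC))
b=C[190:320,260:380].reshape(-1,3)
print(np.histogram(b[:,2],bins=np.arange(160,320,8)))
for lo,hi in((246,264),(292,306)):
    q=b[(b[:,2]>lo)&(b[:,2]<hi)&(np.hypot(b[:,0]-613,b[:,1]+337.6)<35)];print(len(q),q.mean(0),cv2.minEnclosingCircle(q[:,:2].astype(np.float32)))
print(atz((296,211),254,m),atz((317,281),299,m))
```

```text
(array([   0,    0,    0,   12,   19,   35,   62,   99,  145,   27,  135,
       1961,  351,  459,  524,  612,  746, 4375,  548]), array([160, 168, 176, 184, 192, 200, 208, 216, 224, 232, 240, 248, 256,
       264, 272, 280, 288, 296, 304, 312]))
2370 [ 601.05173076 -323.13868336  254.39062927] ((612.3461303710938, -336.74639892578125), 30.458229064941406)
4927 [ 610.79652326 -334.69209957  298.42946325] ((607.48095703125, -329.9810791015625), 28.514625549316406)
[ 589.45134079 -329.34649528  254.        ] [ 613.04048396 -337.19647153  299.        ]
```

View pics/w4g.png

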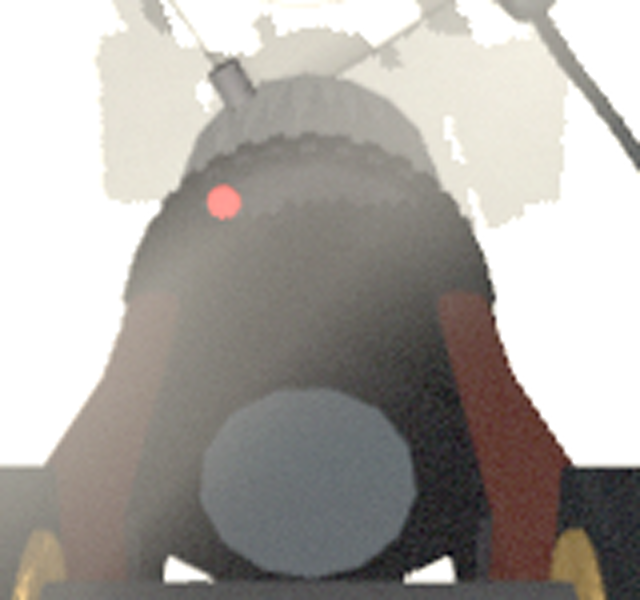

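Emit:
jog_arm(rows=[[0,4.2,-0.12,0,0,0,1],[0,4.18,-0.1,0,0,0,1],[2.5,0,0,0,0,0,1],[2.5,0,0,0,0,0,1],[0,0,0,0,0,0,1],[0,0,0,0,0,0,1]])

```text
time: 7.38
position: [558.5, -274.8, 228.8]
tcp_rot: [-0.243, 0.664, 0.242, 0.665]
force: [0.6, 0.4, -2.0]
grip_width: 0.411
```

Run:
```python
from h import *
st();st()
for n in ("side","wrist"):
    im,d=read_camera(n);cv2.imwrite(f"pics/{n}5.png",im[:,:,::-1] if n=="wrist" else cv2.resize(im[100:220,250:400,::-1],(750,600),interpolation=cv2.INTER_CUBIC))
    st()
```

```text
t 7.38 p [ 558.5 -274.8  228.8] yaw 40.07 x [ 0.001 -0.    -1.   ] F [ 0.6  0.4 -2. ] g 0.411 q [-0.48  0.43  1.65  0.    1.06 -1.18]
t 7.38 p [ 558.5 -274.8  228.8] yaw 40.07 x [ 0.001 -0.    -1.   ] F [ 0.6  0.4 -2. ] g 0.411 q [-0.48  0.43  1.65  0.    1.06 -1.18]
t 7.42 p [ 558.7 -275.1  229.1] yaw 40.05 x [ 0.002 -0.001 -1.   ] F [ 0.2  0.1 -2. ] g 0.407 q [-0.48  0.43  1.64  0.    1.06 -1.18]
t 7.47 p [ 558.6 -275.3  229. ] yaw 40.03 x [ 0.002 -0.001 -1.   ] F [ 0.  -0.2 -1.6] g 0.408 q [-0.48  0.43  1.64 -0.    1.06 -1.18]
```

View pics/side5.png

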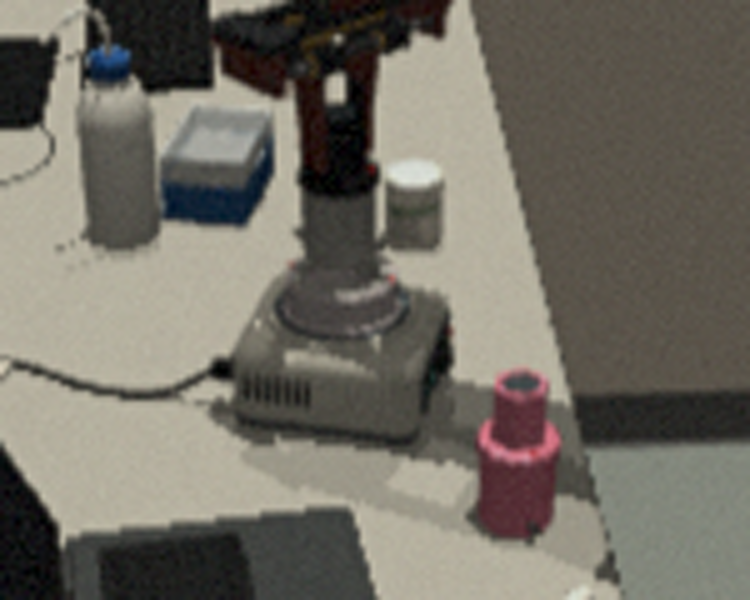

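View pics/wrist5.png

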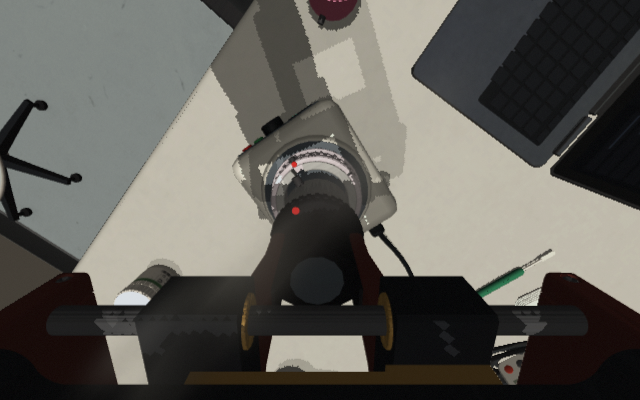

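The cup hangs upright over the collar and its stud lines up with the red-dotted slot at (294,164). I lower it in small steps.

Emit:
jog_arm(rows=[[0.7,0.06,-0.06,0,0,0,1],[0.6,0,0,0,0,0,1],[0.4,0,0,0,0,0,1],[0.3,0,0,0,0,0,1],[0,0,0,0,0,0,1]])

```text
time: 8.1
position: [556.9, -275.1, 207.3]
tcp_rot: [-0.242, 0.665, 0.242, 0.664]
force: [-0.8, 0.8, -2.1]
grip_width: 0.407
```

```bash
python3 -c "
from h import *
st();print(sense()['ft_torque'])"
```

```text
t 8.1 p [ 556.9 -275.1  207.3] yaw 40.0 x [-0.001  0.    -1.   ] F [-0.8  0.8 -2.1] g 0.407 q [-0.48  0.45  1.66  0.    1.02 -1.18]
[-0.08157328  0.0140796  -0.00833465]
```

Emit:
jog_arm(rows=[[0.2,0,0,0,0,0,1],[0.2,0,0,0,0,0,1],[0,0,0,0,0,0,1]])

```text
time: 8.48
position: [556.9, -275.1, 203.5]
tcp_rot: [-0.242, 0.665, 0.242, 0.664]
force: [-0.3, -0.1, -1.6]
grip_width: 0.411
```

Emit:
jog_arm(rows=[[0.15,0,0,0,0,0,1],[0.15,0,0,0,0,0,1],[0,0,0,0,0,0,1]])

```text
time: 8.85
position: [557.0, -275.1, 200.5]
tcp_rot: [-0.242, 0.665, 0.242, 0.664]
force: [1.4, -1.1, -2.8]
grip_width: 0.402
```

Emit:
jog_arm(rows=[[0.15,0,0,0,0,0,1],[0.15,0,0,0,0,0,1],[0,0,0,0,0,0,1]])

```text
time: 9.22
position: [557.0, -275.1, 197.5]
tcp_rot: [-0.242, 0.665, 0.242, 0.664]
force: [0.7, -0.2, -1.9]
grip_width: 0.411
```

Emit:
jog_arm(rows=[[0.1,0,0,0,0,0,1],[0.1,0,0,0,0,0,1],[0,0,0,0,0,0,1]])

```text
time: 9.6
position: [557.2, -275.2, 196.1]
tcp_rot: [-0.242, 0.664, 0.242, 0.665]
force: [-1.3, 0.8, 2.8]
grip_width: 0.409
```

Emit:
jog_arm(rows=[[0.1,0,0,0,0,0,1],[0.1,0,0,0,0,0,1],[0,0,0,0,0,0,1]])

```text
time: 9.98
position: [557.2, -275.3, 194.1]
tcp_rot: [-0.242, 0.664, 0.242, 0.665]
force: [-2.3, 1.0, 6.2]
grip_width: 0.407
```

Emit:
jog_arm(rows=[[0.1,0,0,0,0,0,1],[0.1,0,0,0,0,0,1],[0,0,0,0,0,0,1]])

```text
time: 10.35
position: [557.2, -275.3, 192.4]
tcp_rot: [-0.242, 0.664, 0.242, 0.665]
force: [-2.1, 1.2, 8.8]
grip_width: 0.405
```

Emit:
jog_arm(rows=[[0.1,0,0,0,0,0,1],[0.1,0,0,0,0,0,1],[0.1,0,0,0,0,0,1],[0,0,0,0,0,0,1]])

```text
time: 10.85
position: [557.3, -275.4, 189.9]
tcp_rot: [-0.242, 0.664, 0.242, 0.665]
force: [-2.4, 2.1, 12.4]
grip_width: 0.408
```

Emit:
jog_arm(rows=[[0.1,0,0,0,0,0,1],[0.1,0,0,0,0,0,1],[0,0,0,0,0,0,1],[0,0,0,0,0,0,1]])

```text
time: 11.35
position: [557.3, -275.3, 188.3]
tcp_rot: [-0.242, 0.664, 0.242, 0.665]
force: [-3.9, 1.5, 14.3]
grip_width: 0.407
```

```bash
python3 -c "
from h import *
st();print(sense()['ft_torque'])"
```

```text
t 11.35 p [ 557.3 -275.3  188.3] yaw 40.01 x [ 0.001 -0.001 -1.   ] F [-3.9  1.5 14.3] g 0.407 q [-0.48  0.48  1.68 -0.    0.99 -1.18]
[ 0.40001566  1.21427681 -0.03757898]
```

Emit:
jog_arm(rows=[[0.1,0.03,-0.04,0,0,0,1],[0,0,0,2,0,0,1],[0,0,0,3,0,0,1],[0,0,0,3,0,0,1],[0,0,0,0,0,0,1]])

```text
time: 11.98
position: [557.5, -275.8, 187.8]
tcp_rot: [-0.196, 0.679, 0.194, 0.68]
force: [-2.2, 0.8, 16.0]
grip_width: 0.409
```

```bash
python3 -c "
from h import *
st();print(sense()['ft_torque'])"
```

```text
t 11.97 p [ 557.5 -275.8  187.8] yaw 31.98 x [ 0.003 -0.002 -1.   ] F [-2.2  0.8 16. ] g 0.409 q [-0.48  0.48  1.68 -0.    0.98 -1.04]
[ 0.27327606  0.89278147 -0.02678954]
```

Emit:
jog_arm(rows=[[0,0,0,5,0,0,1],[0,0,0,6,0,0,1],[0,0,0,6,0,0,1],[0,0,0,6,0,0,1],[0,0,0,6,0,0,1],[0,0,0,6,0,0,1],[0,0,0,0,0,0,1]])

```text
time: 12.85
position: [557.7, -275.8, 187.9]
tcp_rot: [0.018, 0.706, -0.019, 0.708]
force: [-3.4, 1.6, 15.3]
grip_width: 0.406
```

Emit:
jog_arm(rows=[[0,0,0,6,0,0,1],[0,0,0,6,0,0,1],[0,0,0,6,0,0,1],[0,0,0,6,0,0,1],[0,0,0,4,0,0,1],[0,0,0,0,0,0,1]])

```text
time: 13.6
position: [557.5, -275.6, 187.8]
tcp_rot: [0.189, 0.68, -0.189, 0.682]
force: [-2.9, 1.2, 15.1]
grip_width: 0.409
```

Run:
```python
from h import *
st();print(sense()['ft_torque'])
m=camera_model("wrist")
im,d=read_camera("wrist");cv2.imwrite("pics/w6.png",im[:,:,::-1]);np.savez("pics/w6m.npz",**m)
```

```text
t 13.6 p [ 557.5 -275.6  187.8] yaw -31.04 x [ 0.003 -0.001 -1.   ] F [-2.9  1.2 15.1] g 0.409 q [-0.48  0.48  1.68  0.    0.98  0.06]
[ 0.42034441  0.94041223 -0.03317841]
```

View pics/w6.png

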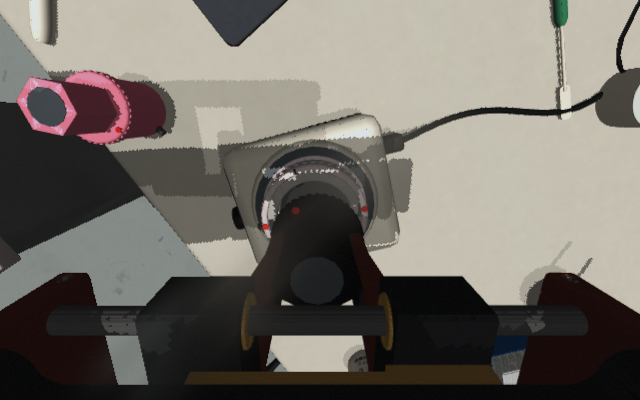

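Emit:
jog_arm(rows=[[0,0,0,3,0,0,1],[0,0,0,3,0,0,1],[0,0,0,2.5,0,0,1],[0,0,0,0,0,0,1]])

```text
time: 14.15
position: [557.4, -275.4, 187.8]
tcp_rot: [0.239, 0.665, -0.239, 0.666]
force: [-3.6, 2.4, 14.8]
grip_width: 0.404
```

```bash
python3 -c "
from h import *
st();print(sense()['ft_torque'])"
```

```text
t 14.15 p [ 557.4 -275.4  187.8] yaw -39.52 x [ 0.002 -0.001 -1.   ] F [-3.6  2.4 14.8] g 0.404 q [-0.48  0.48  1.68  0.    0.98  0.21]
[0.5900615  0.94859396 0.01416377]
```

Emit:
jog_arm(rows=[[-0.1,0,0,0,0,0,1],[-0.1,0,0,0,0,0,1],[0,0,0,0,0,0,1]])

```text
time: 14.52
position: [557.4, -275.4, 189.3]
tcp_rot: [0.239, 0.665, -0.239, 0.666]
force: [-3.0, 2.4, 13.2]
grip_width: 0.406
```

Emit:
jog_arm(rows=[[-0.1,0,0,0,0,0,1],[-0.1,0,0,0,0,0,1],[0,0,0,0,0,0,1]])

```text
time: 14.9
position: [557.4, -275.4, 191.0]
tcp_rot: [0.239, 0.665, -0.239, 0.666]
force: [-1.5, 0.9, 9.7]
grip_width: 0.412
```

```bash
python3 -c "
from h import *
st();print(sense()['ft_torque'])"
```

```text
t 14.9 p [ 557.4 -275.4  191. ] yaw -39.49 x [ 0.002 -0.001 -1.   ] F [-1.5  0.9  9.7] g 0.412 q [-0.48  0.47  1.67  0.    0.99  0.21]
[0.39603276 0.53906137 0.02386318]
```

Emit:
jog_arm(rows=[[-0.1,0,0,0,0,0,1],[0,0,0,0,0,0,1]])

```text
time: 15.15
position: [557.3, -275.4, 191.8]
tcp_rot: [0.239, 0.665, -0.239, 0.666]
force: [-1.1, 0.8, 8.3]
grip_width: 0.407
```

Emit:
jog_arm(rows=[[-0.06,0,0,0,0,0,1],[0,0,0,0,0,0,1]])

```text
time: 15.4
position: [557.4, -275.4, 192.2]
tcp_rot: [0.239, 0.665, -0.239, 0.666]
force: [-0.7, 1.3, 6.7]
grip_width: 0.407
```

```bash
python3 -c "
from h import *
st();print(sense()['ft_torque'])"
```

```text
t 15.4 p [ 557.4 -275.4  192.2] yaw -39.5 x [ 0.002 -0.001 -1.   ] F [-0.7  1.3  6.7] g 0.407 q [-0.48  0.47  1.67  0.    0.99  0.21]
[0.25897151 0.28352166 0.05527039]
```

Emit:
jog_arm(rows=[[-0.06,0,0,0,0,0,1],[0,0,0,0,0,0,1]])

```text
time: 15.65
position: [557.3, -275.4, 192.4]
tcp_rot: [0.239, 0.665, -0.239, 0.666]
force: [1.7, 0.3, 4.2]
grip_width: 0.404
```

Emit:
jog_arm(rows=[[-0.06,0,0,0,0,0,1],[0,0,0,0,0,0,1]])

```text
time: 15.9
position: [557.2, -275.5, 192.5]
tcp_rot: [0.239, 0.665, -0.239, 0.666]
force: [4.6, -1.0, -0.0]
grip_width: 0.41
```

```bash
python3 -c "
from h import *
st();print(sense()['ft_torque'])"
```

```text
t 15.9 p [ 557.2 -275.5  192.5] yaw -39.5 x [ 0.002 -0.001 -1.   ] F [ 4.6 -1.  -0. ] g 0.41 q [-0.48  0.47  1.67  0.    0.99  0.21]
[-0.25503634 -0.88619136  0.03203841]
```

Above TCP z≈192.3 the cup is held solidly, 3–4 mm above the ledge position, so it is in the pockets. I let go.

Emit:
jog_arm(rows=[[0,0,0,0,0,0,-1],[0,0,0,0,0,0,-1],[0,0,0,0,0,0,-1],[0,0,0,0,0,0,-1],[0,0,0,0,0,0,-1],[0,0,0,0,0,0,-1]])

```text
time: 16.65
position: [556.5, -275.2, 192.5]
tcp_rot: [0.239, 0.666, -0.239, 0.666]
force: [0.1, -0.1, -0.7]
grip_width: 0.995
```

Emit:
jog_arm(rows=[[-1,0,0,0,0,0,-1],[-3,0,0,0,0,0,-1],[-4,0,0,0,0,0,-1],[-4,0,0,0,0,0,-1],[0,-4,0,0,0,0,-1],[0,0,0,0,0,0,-1],[0,0,0,0,0,0,-1]])

```text
time: 17.52
position: [531.1, -305.9, 312.7]
tcp_rot: [0.239, 0.665, -0.239, 0.666]
force: [-0.2, 0.7, -0.4]
grip_width: 1.0
```

Run:
```python
from h import *
st()
m=camera_model("wrist");im,d=read_camera("wrist");cv2.imwrite("pics/w7.png",im[:,:,::-1]);np.save("pics/w7.npy",d);np.savez("pics/w7m.npz",**m)
C=cloud(d,m);b=C.reshape(-1,3);k=np.hypot(b[:,0]-557.4,b[:,1]+275)
q=b[(k<20)&(b[:,2]>190)&(b[:,2]<240)];print("grip top",len(q),np.median(q[:,2]),cv2.minEnclosingCircle(q[:,:2].astype(np.float32)))
q=b[(k<29)&(k>22)&(b[:,2]>150)&(b[:,2]<185)];print("lid",len(q),np.median(q[:,2]))
q=b[(k<41)&(k>33)&(b[:,2]>105)&(b[:,2]<125)];print("rim",len(q),np.median(q[:,2]))
im,d=read_camera("side");cv2.imwrite("pics/side7.png",cv2.resize(im[100:220,250:400,::-1],(750,600),interpolation=cv2.INTER_CUBIC))
```

```text
t 17.52 p [ 531.1 -305.9  312.7] yaw -39.53 x [ 0.  0. -1.] F [-0.2  0.7 -0.4] g 1.0 q [-0.54  0.33  1.59  0.    1.22  0.15]
grip top 1544 213.23426719283208 ((557.8310546875, -275.1031188964844), 19.793834686279297)
lid 777 168.9271297477744
rim 848 116.1937313439039
```

View pics/w7.png

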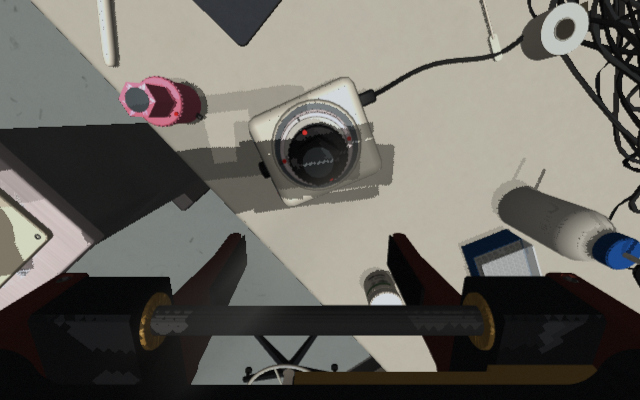

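View pics/side7.png

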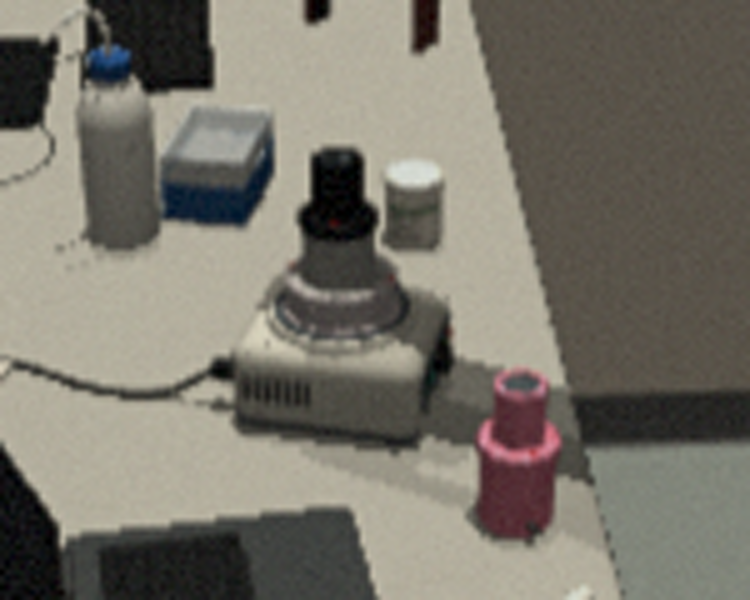

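Run:
```python
from h import *
m=dict(np.load("pics/w7m.npz"));p=atz((305,132),168.5,m);v=p[:2]-[557.5,-275];print(p,np.degrees(np.arctan2(v[1],v[0])),np.hypot(*v))
st();sign_off()
```

```text
[ 564.04965516 -250.32161571  168.5       ] 75.1363346281514 25.53273651007099
t 17.62 p [ 531.4 -305.5  312.3] yaw -39.47 x [-0.  0. -1.] F [ 0.1  0.7 -0.4] g 1.001 q [-0.54  0.33  1.59  0.    1.22  0.15]
the job is handed in; nothing more can be done
```

The milling cup is locked in the mill's collar. I picked up the black/steel cup and left the pink look-alikes alone. The collar's slots were about 20° off the robot's x axis (seen by the wrist camera), so I set the studs in there. I pushed the cup down with about 16 N, turned it 79.5° clockwise, and eased it up until it would lift no further. I let go at about 16 s and handed the job in at 17.6 s.

- **Height:** after release, the grip top measured 213.2 mm and the lid 168.9 mm (locked: 212.5 and 168.5). The rim measured 116.2 mm (116 given).
- **Upright and clear:** the cup stands on the collar axis in both camera views, with the gripper open and well away. I took no measurement of the other bench items. Those that showed in the last views looked undisturbed.
- **One check disagreed:** the cup's red dot, read by eye from a single picture, gave 75° where I expected about 81°. At roughly 2–3° per pixel, I put this down mostly to the reading. The gripper itself measured 79.5° of turn, the cup did not appear to slip in it, and the locked height and the firm stop agree with that.

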